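# Press test along a laptop board's supply line

## Task

This laptop board drops out now and then, so do the press test for a cracked joint along its supply line: with the fingertips press lightly first on the grey coil nearest the black power socket, then on the square black controller chip, then on the metal-lidded processor. Rest about half a second on each, just enough that the board gives a little, and lift off in between. Touch no other part of the board nor the bare board, do not shove, grip or lift the board or its holder, and leave everything else on the bench as it stands.

Things in the scene. Friction and masses are not known exactly. Their poses are not given: they have to be found in the camera images.
- input_coil: TARGET 1. Grey moulded power coil, a 14 x 14 x 7 mm block soldered on the board, the one of the two like coils that lies nearest the black power socket (36 mm from its centre). Origin: centre of its underside, on the board's upper face; its top is 7 mm above the origin. Axes as the holder's. In the holder's frame at (-66, 16) mm in x, y.
- controller_chip: TARGET 2. Square flat black chip, 24 x 24 x 3 mm, with pins on all four sides, the only big black chip lying directly on the board. Origin: centre of its underside, top 3 mm above. In the holder's frame at (-45, -32) mm.
- processor: TARGET 3. Processor: green 40 x 40 mm carrier with a silver metal lid 32 x 32 mm on it. Origin: centre of its underside, flat top of the lid 5 mm above. In the holder's frame at (25, 12) mm.
- output_coil: The second grey coil, same size as the first, at the far end from the power socket, (78, -30) mm in the holder's frame. Not to be touched.
- power_socket: Black power socket, 16 x 14 x 11 mm tall, at the board's edge, (-66, 53) mm in the holder's frame; origin at its underside. Not to be touched.
- memory: Memory module, green with four small black chips, flat in a black connector, 76 x 33 x 5 mm in all, (25, -37) mm in the holder's frame. Not to be touched.
- capacitors: Row of three silver capacitor cans, 8 mm in diameter, 9 mm tall, the row 33 mm long, middle can at (78, 32) mm in the holder's frame. Not to be touched.
- coin_cell: Round steel coin cell, 20 mm in diameter, 4 mm tall, (-22, 43) mm in the holder's frame. Not to be touched.
- pcb: The blue circuit board itself, 222 mm (x) by 118 mm (y), 2 mm thick; its origin is the centre of its underside, 37 mm above the bench, its upper face 39 mm. The tiny parts and pads all over it are no more than 1 mm high. Not to be touched bare.
- board_flex (a joint): How far the board, held only at its ends, has sprung down, m: 0 at rest, grows as it is pressed. It moves straight down as one piece with all its parts and springs back: about 0.6 N starts it, then 2 N more for every mm, to a dead stop at 10 mm.
- holder: Board holder standing loose on the bench, 1.1 kg: two grey jaws 120 mm long (tops 46 mm above the bench) joined by two rods, clasping the board's short ends at x = -104 and +104 mm in its frame; 0.29 m long over all in x with a black thumb screw at +x. Origin: middle, at bench level; z up, x along the board's length. It may be turned any way round.
- screwdriver: Loose yellow-handled screwdriver, 150 mm long, lying on the bench along one long side of the holder (about 110 mm from its middle). Leave alone.
- tweezers: Loose dark steel tweezers, 120 mm long, 8 mm high, lying on the bench along the other long side of the holder. Leave alone.
- heat_sink: Loose finned aluminium heat sink, 45 x 45 x 25 mm, standing on the bench beside the holder near the tweezers. Leave alone.
- flux_jar: Loose green jar with white lid, 56 mm across, 50 mm tall, standing at the side of the bench. Leave alone.
- solvent_bottle: Loose clear bottle with yellow cap, 52 mm across, 130 mm tall. Leave alone.
- blower_bulb: Loose blue blower bulb with a thin spout pointing up, 60 mm across, 105 mm tall. Leave alone.
- hard_drive: Loose opened hard drive, 147 x 102 x 22 mm, lying on the right side of the bench. Leave alone.

How it is judged:
By the outcome, as a careful person would: the job done as asked, in the order asked, and still so for the second after the job is handed in, with the robot touching nothing.
It also fails if it takes over 42 s, if anything falls off the work surface, if the arm or the gripper's body presses on something with over 40 N, if the wrist force passes 120 N, or if a joint passes its speed limit or range.

## Robot

A 6-joint arm with a two-finger parallel gripper is mounted at the origin on the work surface. World frame = base frame: x ahead of the robot, y to its left, z up, the work surface at z = 0. Lengths are in mm, angles in rad, forces in N, time in s.
With the tool pointing down it reaches from about 350 to 775 mm from the base axis. Payload 7.3 kg.
Tool frame: the origin (TCP) lies between the finger pads; the fingertips stand 25 mm ahead of it and the grasp point (between the pads) lies 6 mm ahead of it; z points along the fingers, y is the line along which they close (so a half turn about z gives the same grasp; the last joint's range is limited). The gripper opens to 92 mm and grips with 3 to 60 N. Pads are 19 mm wide; open, the fingers measure 130 mm over their backs; the gripper's body (75 mm by 190 mm) begins 47 mm behind the grasp point.
Start: joints at [1.091, 0.342, 1.524, -0, 1.275, -0.146], TCP at [171.994, 496.045, 251.741] pointing down, gripper open.
Joint ranges: [-2.53, 2.53], [-0.77, 2.02], [0.04, 2.7], [-1, 4.14], [0.28, 2.66], [-3.11, 3.11]. Speed limits (rad/s): [2.57, 2.57, 3.14, 3.14, 3.14, 3.14].

## Interface

Orientations are given as a unit quaternion [w, x, y, z].
In Python, from rig import sense, grab_frame, job_done gives the robot as it stands. The module is installed in compiled form; this text tells all that it offers.
- The arm moves only by the tool step_arm, never from a script. Its argument "targets" is a list of rows, each a list of 7 numbers: the turn, a rotation vector about the tool's x, y, z in degrees, then the shift along the tool's x, y, z in mm, then the finger opening in mm, from 0 to 91.8. In form: [[wx, wy, wz, dx, dy, dz, gripper], ...]. A call has 1 to 20 rows; each row shifts and turns the commanded pose from where the row before left it, along the tool's axes as they then stand; what a row does not reach is not made up. A row lasts 1/8 s, in which the tool goes at most 62.5 mm and 10.7 degrees, less where a joint would pass 70% of its speed; a pose out of reach is approached as far as the arm can. A call is refused whole if a number of a shift passes 62.5 or a number of a turn 10.7, either way. A call with a gripper value outside its range is refused whole. The fingers move at their own pace and stop on an object; "newtons" is the grip in N (left out, the last holds). Time passes only in rows, so rows that do not move let the fingers close. It gives the time, the measured TCP pose, the force, the opening and the grip force at its end, in the units of the state.
- sense(): the state, without advancing time (a new reading comes with each control period).
- grab_frame(name): name is "side" or "top"; returns a dict with "pixels" (400x640x3 uint8, red, green, blue), "vertical_fov" (degrees; the focal length in pixels is half the picture's height over the tangent of half this angle, whatever the lens; pixels are square), "cx", "cy" (the principal point, pixels), "origin" and "orientation" of the camera in the world. Camera axes: x right, y down, z forward; pixel columns grow to the right and rows downward; lengths in mm; the calibration is good to about 2 mm. A picture is of the moment at which its call begins. There is no depth.
- job_done(): hands the job in; it is judged then, once.
The state is a dict: "clock": time; "q": joint angles; "qd": joint speeds; "tau": joint torques, N m; "tool_pos": TCP position; "tool_rot": TCP orientation; "force": force on the tool from outside, world axes, zero at the start; "ft_torque": the same for the moment, N m; "opening": finger opening in mm; "grip_force": force on a finger pad.
Only numpy, scipy, OpenCV 4.12 (cv2) and the standard library are available. Lean on these libraries where they do the work, as an engineer would, in place of code of your own. Each camera call takes 0.05 s, during which the arm holds its last target. There are 200 camera calls.

## Working session

There is one attempt and no reset: what is moved stays moved. The work goes in short steps, Python scripts to look and compute and a tool call to move; the robot and the scene stay as the last step left them, time stands still between calls to the robot, and variables do not carry over. Pictures are saved under pics/ and viewed, at most 10 in all, crops included, and the job is handed in when it is done.

Besides the shell and the picture viewer there is one more tool, called after ">>>" as a command line: name --pt "numbers of a row" for each row, then --argument value for the rest. step_arm: Moves the arm, as the interface text tells. Its arguments: {"type":"object","properties":{"targets":{"type":"array"},"newtons":{"type":"number"}},"required":["targets"]}

```bash
mkdir -p pics
cat > h.py <<'E'
import numpy as np,cv2
from scipy.spatial.transform import Rotation as R
from rig import sense,grab_frame,job_done
def rot(q): return R.from_quat([q[1],q[2],q[3],q[0]]).as_matrix()
def foc(f): return 200/np.tan(np.radians(f["vertical_fov"])/2)
def ray(f,u,v):
    d=rot(f["orientation"])@np.array([(u-f["cx"])/foc(f),(v-f["cy"])/foc(f),1]); return np.array(f["origin"]),d
def onz(f,u,v,z):
    o,d=ray(f,u,v); return o+d*(z-o[2])/d[2]
def proj(f,p):
    c=rot(f["orientation"]).T@(np.array(p)-np.array(f["origin"])); return c[:2]/c[2]*foc(f)+[f["cx"],f["cy"]]
def two(f,a,g,b):
    o1,d1=ray(f,*a);o2,d2=ray(g,*b)
    s=np.linalg.lstsq(np.c_[d1,-d2],o2-o1,rcond=None)[0]
    p,q=o1+s[0]*d1,o2+s[1]*d2; return (p+q)/2,np.linalg.norm(p-q)
E
python3 - <<'E'
from h import *
import pickle
F={}
for n in("side","top"):
    f=F[n]=grab_frame(n); cv2.imwrite(f"pics/{n}0.png",f["pixels"][...,::-1]); print(n,{k:v for k,v in f.items() if k!="pixels"})
pickle.dump(F,open("f0.pkl","wb")); print(sense())
E
```

```text
side {'vertical_fov': 51.02121088473178, 'cx': 315.4550745325298, 'cy': 197.22622605156133, 'origin': array([  -7.12405227, -757.01456809,  736.36254105]), 'orientation': array([-0.43384417,  0.84363197, -0.2786443 ,  0.14973872])}
top {'vertical_fov': 43.66311328857113, 'cx': 316.59208716719166, 'cy': 204.62253203916552, 'origin': array([ 320.83568773,   -7.20102763, 1329.65558771]), 'orientation': array([ 0.06216522, -0.70330785,  0.70520965, -0.06459795])}
{'clock': 0.1, 'q': array([ 1.09100061e+00,  3.42642254e-01,  1.52490341e+00, -4.38833778e-05,
        1.27537961e+00, -1.46008490e-01]), 'qd': array([ 0.00157144, -0.0021077 , -0.00153467,  0.00218021, -0.00060585,
        0.00048056]), 'tau': array([ 1.92683998e-03, -4.32004023e+01, -2.44693047e+01,  7.17846723e-02,
        5.27271582e-02, -1.05455713e-04]), 'tool_pos': array([171.84920869, 495.74151836, 251.12634106]), 'tool_rot': array([-1.85136758e-04,  1.66113582e-01,  9.86106401e-01, -6.40418166e-04]), 'force': array([ 0.47649853, -0.19909681, -0.32249263]), 'ft_torque': array([ 0.02828533, -0.03738244, -0.01494825]), 'grip_force': 0.0, 'opening': 92.23006717912625}
```

View pics/top0.png

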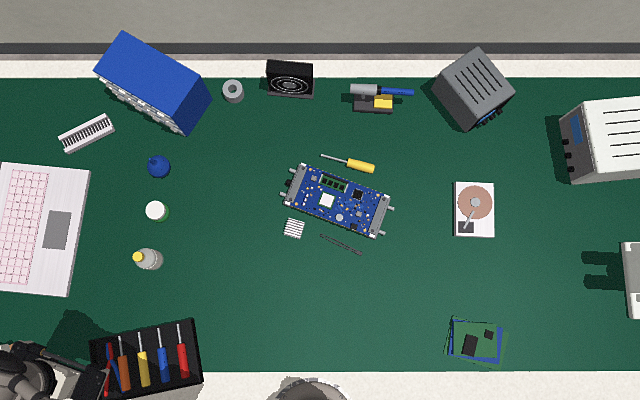

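View pics/side0.png

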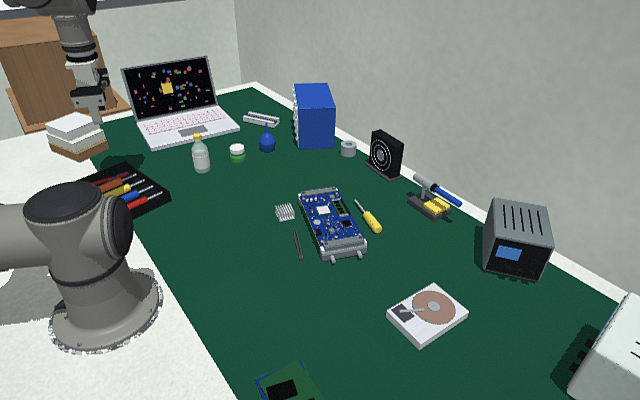

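Run:
```python
from h import *
import pickle
F=pickle.load(open("f0.pkl","rb"))
t=F["top"]["pixels"][145:265,265:415];s=F["side"]["pixels"][175:275,270:395]
a=cv2.resize(t,(750,600),interpolation=cv2.INTER_CUBIC);b=cv2.resize(s,(750,600),interpolation=cv2.INTER_CUBIC)
cv2.imwrite("pics/tc.png",a[...,::-1]);cv2.imwrite("pics/sc.png",b[...,::-1])
```

```text
(no output)
```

View pics/tc.png

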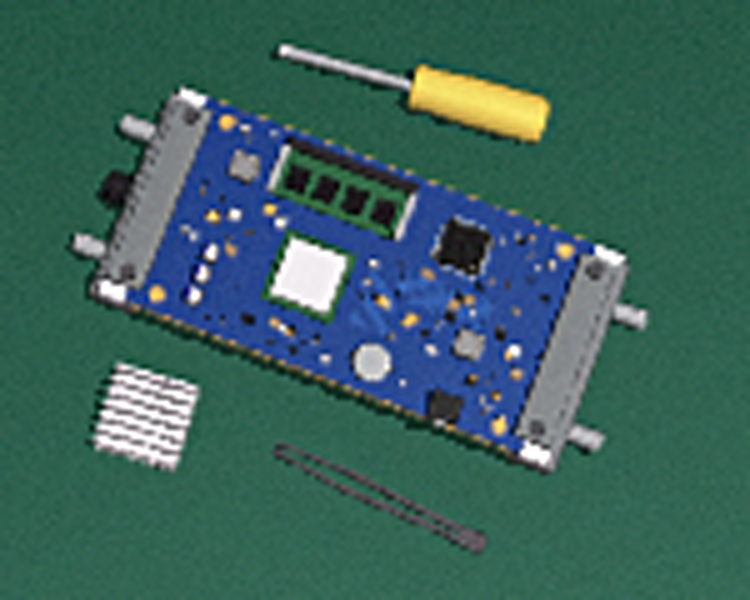

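View pics/sc.png

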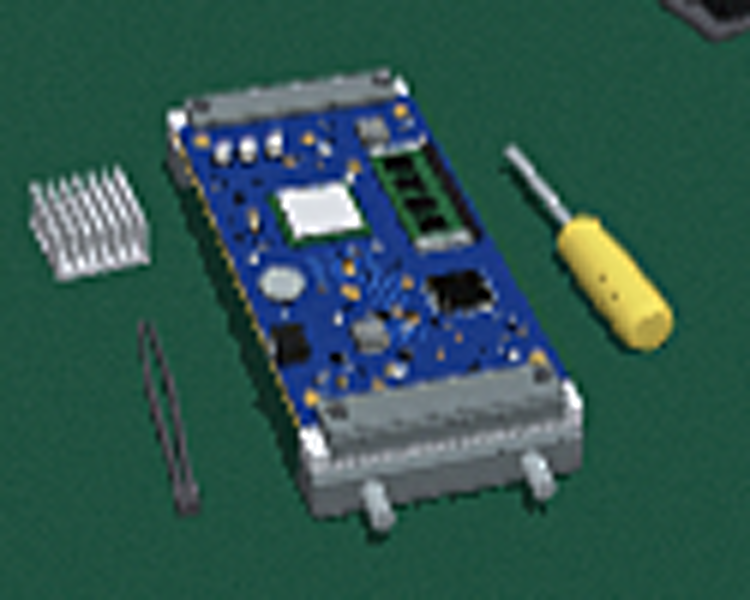

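```bash
cat > loc.py <<'E'
from h import *
import pickle
F=pickle.load(open("f0.pkl","rb")); T,S=F["top"],F["side"]
# seeds in picture pixels: top, side, mask rule on (V,S)
seed={"coil":((359,214),(331.7,230),"grey"),"chip":((357.6,194.4),(347,223.3),"dark"),"proc":((327,200),(323.3,210),"white"),
"outc":((314,178),(332,196.5),"grey"),"cell":((339.4,217.6),(317,222),"cell")}
def blob(f,c,k):
    x,y=int(round(c[0]))-9,int(round(c[1]))-9
    p=cv2.resize(f["pixels"][y:y+18,x:x+18],None,fx=8,fy=8,interpolation=cv2.INTER_CUBIC)
    h=cv2.cvtColor(p,cv2.COLOR_RGB2HSV).astype(int);s,v=h[...,1],h[...,2]
    m={"grey":(s<70)&(v>85)&(v<190),"dark":v<75,"white":(s<50)&(v>200),"cell":(s<60)&(v>140)}[k]
    n,l,st,ce=cv2.connectedComponentsWithStats(m.astype(np.uint8))
    i=1+np.argmin([np.linalg.norm(ce[j]-[72,72])+(1e3 if st[j,4]<200 else 0) for j in range(1,n)])
    return (ce[i]+.5)/8-.5+[x,y],st[i,2:]/8
loc={"coil":(-66,16,46),"chip":(-45,-32,42),"proc":(25,12,44),"outc":(78,-30,46),"cell":(-22,43,43)}
A=[];B=[]
for k,(a,b,m) in seed.items():
    pa,sa=blob(T,a,m);pb,sb=blob(S,b,m);p,e=two(T,pa,S,pb)
    print(k,pa.round(1),sa,pb.round(1),sb,p.round(1),"gap",round(e,1),"top-only",onz(T,*pa,loc[k][2]).round(1),"side-only",onz(S,*pb,loc[k][2]).round(1))
    A.append(loc[k][:2]);B.append(p[:2] if e<8 else onz(T,*pa,loc[k][2])[:2])
A,B=np.array(A,float),np.array(B)
def fit(A,B):
    a,b=A-A.mean(0),B-B.mean(0);th=np.arctan2((a[:,0]*b[:,1]-a[:,1]*b[:,0]).sum(),(a*b).sum())
    M=np.array([[np.cos(th),-np.sin(th)],[np.sin(th),np.cos(th)]]);t=B.mean(0)-M@A.mean(0)
    return M,t,th
M,t,th=fit(A,B);print("yaw",np.degrees(th),"t",t,"res",(A@M.T+t-B).round(1).tolist())
for k in("coil","chip","proc"):print(k,(M@np.array(loc[k][:2])+t).round(1))
s=sense();print("tool axes",rot(s["tool_rot"]).round(3).tolist())
E
python3 loc.py
```

```text
coil [358.4 213.4] [  6.375   6.375 219.25 ] [331.4 230.3] [  6.25    6.5   205.125] [ 530.7 -121.3   42.4] gap 0.0 top-only [ 530.1 -120.9   46. ] side-only [ 527.9 -124.6   46. ]
chip [357.1 194. ] [ 11.375  11.125 605.375] [346.  222.9] [ 10.875   7.375 437.75 ] [ 582.7 -118.6   40.3] gap 0.7 top-only [ 582.7 -118.7   42. ] side-only [ 581. -120.   42.]
proc [326.4 199.6] [  14.625   14.25  1071.375] [322.9 209.5] [ 13.25   8.5  619.  ] [567.7 -37.6  42.1] gap 0.4 top-only [567.5 -37.7  44. ] side-only [566.  -39.5  44. ]
outc [313.5 177.8] [  6.25    6.375 220.125] [333.4 197.6] [ 11.5     6.625 225.875] [629.3  -4.8  37.3] gap 3.3 top-only [625.8  -4.   46. ] side-only [623.  -14.7  46. ]
cell [339. 217.] [  7.25   7.5  337.75] [316.5 221.7] [  7.125   5.    219.875] [521.2 -70.3  42.3] gap 0.4 top-only [521.3 -70.3  43. ] side-only [520.5 -70.9  43. ]
yaw 67.70133762263376 t [570.26728628 -65.65320008] res [[-0.3, 0.6], [0.1, -0.8], [1.0, -0.3], [-1.6, -0.0], [0.9, 0.6]]
coil [ 530.4 -120.6]
chip [ 582.8 -119.4]
proc [568.7 -38. ]
tool axes [[-0.945, 0.328, -0.001], [0.328, 0.945, -0.001], [0.0, -0.001, -1.0]]
```

>>> step_arm --pt "0 0 0 -33.8 -29.1 0 0" --pt "0 0 0 -33.8 -29.1 0 0" --pt "0 0 0 -33.8 -29.1 0 0" --pt "0 0 0 -33.8 -29.1 0 0" --pt "0 0 0 -33.8 -29.1 0 0" --pt "0 0 0 -33.8 -29.1 0 0" --pt "0 0 0 -33.8 -29.1 0 0" --pt "0 0 0 -33.8 -29.1 0 0" --pt "0 0 0 -33.8 -29.1 0 0" --pt "0 0 0 -33.8 -29.1 0 0" --pt "0 0 0 -33.8 -29.1 0 0" --pt "0 0 0 -33.8 -29.1 0 0" --pt "0 0 0 -33.8 -29.1 0 0" --pt "0 0 0 -33.8 -29.1 0 0" --pt "0 0 0 -33.8 -29.1 0 0" --pt "0 0 0 -33.8 -29.1 0 0" --pt "0 0 0 0 0 40 0" --pt "0 0 0 0 0 40 0" --pt "0 0 0 0 0 30 0" --pt "0 0 0 0 0 0 0" --newtons 5

```text
clock: 2.6
tool_pos: [528.9, -120.5, 139.4]
tool_rot: [-0.003, 0.166, 0.986, 0.001]
force: [-0.3, -0.1, 0.3]
opening: 0.2
grip_force: 0.0
```

>>> step_arm --pt "0 0 0 0 0 30 0" --pt "0 0 0 0 0 22 0" --pt "0 0 0 0 0 0 0" --pt "0 0 0 0 0 0 0"

```text
clock: 3.1
tool_pos: [531.4, -121.3, 91.3]
tool_rot: [0.001, 0.166, 0.986, -0.0]
force: [0.7, -0.4, -0.3]
opening: 0.2
grip_force: 0.0
```

Run:
```python
from h import *
s=sense();print(s["tool_pos"],s["force"],s["opening"],s["grip_force"],rot(s["tool_rot"]).round(3).tolist())
f=grab_frame("side");g=grab_frame("top")
p=s["tool_pos"]+rot(s["tool_rot"])@[0,0,25];print(p,proj(f,p),proj(g,p))
a=f["pixels"][175:275,270:395];b=g["pixels"][145:245,290:415]
o=np.hstack([cv2.resize(i,(400,320),interpolation=cv2.INTER_CUBIC) for i in(a,b)])
cv2.imwrite("pics/c1.png",o[...,::-1])
```

```text
[ 531.36781844 -121.34048681   91.34402063] [ 0.73285254 -0.40008326 -0.34961231] 0.2422198425486674 0.0 [[-0.945, 0.328, 0.002], [0.328, 0.945, -0.001], [-0.003, 0.0, -1.0]]
[ 531.42750541 -121.36104198   66.34410033] [331.98258326 222.96586293] [359.26844929 211.67257538]
```

View pics/c1.png

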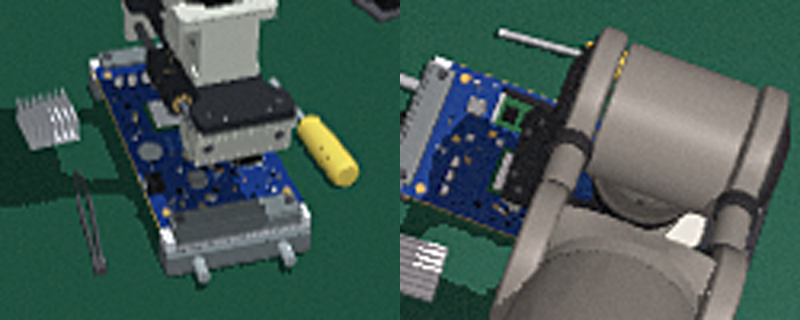

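Run:
```python
from h import *
s=sense();f=grab_frame("side");M=rot(s["tool_rot"])
for l in [(0,0,25),(9.5,0,25),(-9.5,0,25),(0,-19,25),(0,-95,-41),(-37,-95,-41),(37,-95,-41),(-37,95,-41),(37,95,-41),(0,0,-41)]:
    print(l,((proj(f,s["tool_pos"]+M@l)-[270,175])*6).round())
a=cv2.resize(f["pixels"][175:275,270:395],(750,600),interpolation=cv2.INTER_CUBIC)
cv2.imwrite("pics/c2.png",a[...,::-1])
```

```text
(0, 0, 25) [372. 288.]
(9.5, 0, 25) [351. 292.]
(-9.5, 0, 25) [393. 284.]
(0, -19, 25) [387. 315.]
(0, -95, -41) [461. 303.]
(-37, -95, -41) [551. 285.]
(37, -95, -41) [369. 321.]
(-37, 95, -41) [383.  27.]
(37, 95, -41) [223.  54.]
(0, 0, -41) [377. 162.]
```

View pics/c2.png

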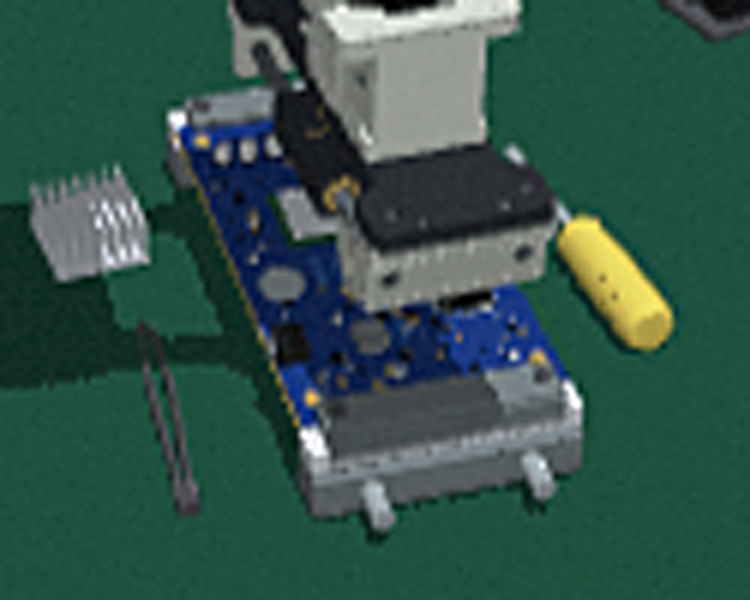

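>>> step_arm --pt "0 0 0 0 0 8 0" --pt "0 0 0 0 0 6 0" --pt "0 0 0 0 0 0 0"

```text
clock: 3.62
tool_pos: [529.9, -120.9, 74.9]
tool_rot: [-0.001, 0.166, 0.986, 0.0]
force: [-0.2, 1.1, 0.0]
opening: 0.4
grip_force: 0.0
```

>>> step_arm --pt "0 0 0 0 0 0 0" --pt "0 0 0 0 0 0 0"

```text
clock: 3.88
tool_pos: [530.5, -121.1, 75.8]
tool_rot: [0.0, 0.166, 0.986, 0.0]
force: [-0.6, 0.3, 0.8]
opening: 0.4
grip_force: 0.0
```

>>> step_arm --pt "0 0 0 0 0 3 0" --pt "0 0 0 0 0 0 0"

```text
clock: 4.12
tool_pos: [530.3, -121.0, 72.5]
tool_rot: [-0.0, 0.166, 0.986, 0.0]
force: [-0.1, -0.3, 0.2]
opening: 0.4
grip_force: 0.0
```

>>> step_arm --pt "0 0 0 0 0 1.5 0"

```text
clock: 4.25
tool_pos: [530.5, -121.1, 71.2]
tool_rot: [0.0, 0.166, 0.986, 0.0]
force: [0.5, 0.3, 0.9]
opening: 0.8
grip_force: 0.4
```

>>> step_arm --pt "0 0 0 0 0 1.5 0" --pt "0 0 0 0 0 0 0"

```text
clock: 4.5
tool_pos: [530.5, -121.1, 69.9]
tool_rot: [0.0, 0.166, 0.986, 0.0]
force: [-0.5, -0.1, 3.3]
opening: 0.6
grip_force: 1.7
```

>>> step_arm --pt "0 0 0 0 0 0 0" --pt "0 0 0 0 0 0 0" --pt "0 0 0 0 0 0 0" --pt "0 0 0 0 0 -5 0" --pt "0 0 0 0 0 -25 0" --pt "0 0 0 -16.2 6.3 0 0" --pt "0 0 0 -16.3 6.3 0 0" --pt "0 0 0 -16.3 6.4 0 0" --pt "0 0 0 0 0 0 0" --pt "0 0 0 0 0 18 0" --pt "0 0 0 0 0 10 0" --pt "0 0 0 0 0 0 0"

```text
clock: 6.0
tool_pos: [581.8, -118.9, 70.9]
tool_rot: [-0.001, 0.166, 0.986, 0.0]
force: [0.0, -0.5, -0.4]
opening: 0.2
grip_force: 0.0
```

>>> step_arm --pt "0 0 0 0 0 3 0" --pt "0 0 0 0 0 0 0"

```text
clock: 6.25
tool_pos: [582.8, -119.1, 69.0]
tool_rot: [0.0, 0.166, 0.986, -0.0]
force: [-0.2, -0.2, 0.4]
opening: 0.9
grip_force: 0.0
```

>>> step_arm --pt "0 0 0 0 0 1.5 0" --pt "0 0 0 0 0 0 0"

```text
clock: 6.5
tool_pos: [582.8, -119.1, 67.3]
tool_rot: [0.0, 0.166, 0.986, 0.0]
force: [-0.3, 0.4, -0.2]
opening: 0.7
grip_force: 0.0
```

>>> step_arm --pt "0 0 0 0 0 1.7 0" --pt "0 0 0 0 0 0 0"

```text
clock: 6.75
tool_pos: [582.9, -119.1, 65.8]
tool_rot: [0.0, 0.166, 0.986, 0.0]
force: [-0.6, -0.6, 3.5]
opening: 0.0
grip_force: 1.8
```

>>> step_arm --pt "0 0 0 0 0 0 0" --pt "0 0 0 0 0 0 0" --pt "0 0 0 0 0 0 0" --pt "0 0 0 0 0 -5 0" --pt "0 0 0 0 0 -25 0" --pt "0 0 0 10 18 0 0" --pt "0 0 0 10 18 0 0" --pt "0 0 0 10 18 0 0" --pt "0 0 0 10 18 0 0" --pt "0 0 0 0 0 0 0" --pt "0 0 0 0 0 14 0" --pt "0 0 0 0 0 9 0" --pt "0 0 0 0 0 0 0" --pt "0 0 0 0 0 0 0"

```text
clock: 8.5
tool_pos: [568.6, -38.4, 72.4]
tool_rot: [-0.0, 0.166, 0.986, 0.0]
force: [-0.6, 0.6, 0.3]
opening: 0.6
grip_force: 0.0
```

>>> step_arm --pt "0 0 0 0 0 2 0" --pt "0 0 0 0 0 0 0"

```text
clock: 8.75
tool_pos: [568.6, -38.0, 70.6]
tool_rot: [0.0, 0.166, 0.986, 0.0]
force: [-0.8, -0.9, 0.5]
opening: 0.3
grip_force: 0.0
```

>>> step_arm --pt "0 0 0 0 0 1.5 0" --pt "0 0 0 0 0 0 0"

```text
clock: 9.0
tool_pos: [568.7, -37.9, 69.1]
tool_rot: [0.0, 0.166, 0.986, 0.0]
force: [-0.4, 0.7, 1.4]
opening: 0.7
grip_force: 0.5
```

>>> step_arm --pt "0 0 0 0 0 1.4 0" --pt "0 0 0 0 0 0 0"

```text
clock: 9.25
tool_pos: [568.7, -38.0, 67.9]
tool_rot: [0.0, 0.166, 0.986, 0.0]
force: [-0.9, -0.2, 3.5]
opening: 0.6
grip_force: 1.7
```

>>> step_arm --pt "0 0 0 0 0 0 0" --pt "0 0 0 0 0 0 0" --pt "0 0 0 0 0 0 0"

```text
clock: 9.62
tool_pos: [568.7, -38.0, 67.7]
tool_rot: [0.0, 0.166, 0.986, 0.0]
force: [0.5, 0.4, 4.4]
opening: 0.5
grip_force: 1.8
```

>>> step_arm --pt "0 0 0 0 0 -5 0" --pt "0 0 0 0 0 -25 0" --pt "0 0 0 0 0 -50 0" --pt "0 0 0 0 0 -50 0" --pt "0 0 0 0 0 -40 0" --pt "0 0 0 30 35 0 0" --pt "0 0 0 30 35 0 0" --pt "0 0 0 30 35 0 0" --pt "0 0 0 30 35 0 0" --pt "0 0 0 30 35 0 0" --pt "0 0 0 30 35 0 0" --pt "0 0 0 0 0 0 0" --pt "0 0 0 0 0 0 0"

```text
clock: 11.25
tool_pos: [467.2, 219.1, 237.5]
tool_rot: [-0.0, 0.166, 0.986, -0.0]
force: [0.0, -1.0, 0.1]
opening: 0.8
grip_force: 0.0
```

Run:
```python
from h import *
s=sense();print(s["clock"],s["tool_pos"],s["force"])
f=grab_frame("side");g=grab_frame("top")
import pickle
F=pickle.load(open("f0.pkl","rb"))
o=np.hstack([cv2.resize(i,(400,320),interpolation=cv2.INTER_CUBIC) for i in(f["pixels"][175:275,270:395],g["pixels"][145:265,265:415])])
cv2.imwrite("pics/end.png",o[...,::-1])
```

```text
11.25 [467.23556271 219.11060686 237.51323657] [ 0.04590811 -0.97589973  0.1091227 ]
```

View pics/end.png

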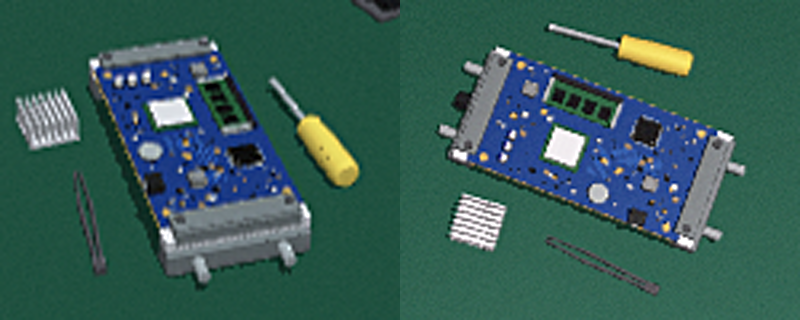

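The picture shows everything as it stood at the start: holder, screwdriver, tweezers and heat sink are unmoved, and the arm is clear.

```bash
python3 -c "from rig import job_done;print(job_done())"
```

```text
the job is handed in; nothing more can be done
None
```

I pressed the input coil, the controller chip and the processor in that order, at about 3.3–4.4 N (roughly 1.5 mm of board give by the stated stiffness). Each rest was about half a second with a full lift in between, nothing else looked moved in the last picture, and the job was handed in at about 11 s.

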